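# Load a brass plaque into the sprung work holder and close its keeper

## Robot

A 6-joint arm with a two-finger parallel gripper is mounted at the origin on the work surface. World frame = base frame: x ahead of the robot, y to its left, z up, the work surface at z = 0. Lengths are in mm, angles in degrees, forces in N, time in s.
With the tool pointing down it reaches from about 325 to 775 mm from the base axis. Payload 9.3 kg.
Tool frame: the origin (TCP) lies midway between the tips of the shut fingers; the grasp point (between the pads) lies 19 mm behind it (manip.grip_depth is the distance from the TCP to the grasp point, in mm); z points along the fingers, y is the line along which they close (so a half turn about z gives the same grasp; the last joint's range is limited). The gripper opens to 85 mm and grips with 20 to 120 N. Pads are 22 mm wide; open, the fingers measure 114 mm over their backs; the gripper's body (76 mm by 85 mm) begins 54 mm behind the grasp point. The pads swing forward as they close: fully open they stand 13 mm farther back than shut.
Start: joints at [-78.243, 14.817, 1.232, 76.415, 0, 81.257], TCP at [192.611, -515.168, 231.279] pointing down, gripper open.
Joint ranges: [-174.27, 174.27], [-52.1, 104.24], [-59.71, 78.15], [-110.17, 111.67], [-87.03, 83.33], [-180, 180]. Speed limits (degrees/s): [127.2, 127.2, 159.86, 180, 180, 180].

## Interface

Orientations are given as [roll, pitch, yaw] about the fixed x, y, z axes, in that order (R = Rz(yaw) Ry(pitch) Rx(roll)).
In Python, from bench import manip, effector, optics, nets gives the robot as it stands. The module is installed in compiled form; this text tells all that it offers. Calls block until the motion is done:
- manip.move_pose(position, orientation): joint-space move of the TCP to a pose.
- manip.line_to(position, attitude=None, max_speed=150): straight line of the TCP; attitude=None keeps the orientation; max_speed is the mean speed in mm/s.
- manip.move_joints(angles): joint-space move.
- effector.set_gripper(opening, squeeze=None): opening from 0.0 (shut) to 1.0 (fully open); squeeze is the grip in N (None keeps the last); returns when the fingers have stopped.
- manip.pause(seconds).
- manip.ik(position, orientation): joint angles nearest the present ones, or None.
- optics.read_camera(name): name is "scene" or "top"; returns a dict with "color" (384x512x3 uint8, red, green, blue), "fx", "fy", "cx", "cy" (pixels), "cam_to_world" (4x4, takes a point from camera to world coordinates). Camera axes: x right, y down, z forward; pixel columns grow to the right and rows downward; lengths in mm; the calibration is good to about 2 mm. A picture is of the moment at which its call begins. There is no depth.
A pose or a line that the arm cannot do raises manip.Unreachable and nothing moves.
- manip.hand_in(): hands the job in; it is judged then, once.
Trained networks look in a picture, given as the dict that the camera call returned (one of the last four; its "shot" number tells which), for a name from the list of things; names that differ only in an ending like _2 or _b are one class to them, and where a whole thing is asked for, a point or a joint stands for the part that bears it (a point fixed in the world has none). Each returns a list of dicts, best first, with "confidence" (0 to 1); they miss things now and then, are a little off and sometimes report something else, mostly with a low value. They report only what shows in the picture. A call takes as long as a camera call. They do not tell look-alikes from the thing itself.
- nets.spot_in(picture, label): "centre" ([x, y, z] in mm, in world coordinates, good to about 4 mm: the middle of the surface that is visible of it).
Readings, each from a call of its own:
- manip.get_time_s(): time.
- manip.get_joint_positions(): joint angles.
- manip.get_qvel(): joint speeds.
- manip.get_joint_torque(): joint torques, N m.
- manip.get_eef_pos(): TCP position.
- manip.get_tool_rot(): TCP orientation.
- manip.get_ft_force(): force on the tool from outside, world axes, zero at the start.
- manip.get_torque(): the same for the moment, N m.
- manip.get_gripper_width(): opening from 0.0 (shut) to 1.0 (fully open).
- manip.get_gripper_force(): force on a finger pad.
Only numpy, scipy, OpenCV 4.12 (cv2) and the standard library are available. Lean on these libraries where they do the work, as an engineer would, in place of code of your own. Each camera call takes 0.05 s, during which the arm holds its last target. There are 200 camera calls.

## Task

Mount the long narrow brass-faced plaque in the steel work holder, brass side up, lying flat under the lips of both sprung jaws and centred by them, with its long sides jutting out evenly past the jaws. Once it sits there released, slide the holder's keeper by its upright wooden grip fully home, so that its tongue covers the plaque's edge. Leave everything else on the bench where it stands.

Things in the scene. Friction and masses are not known exactly. Their poses are not given: they have to be found in the camera images.
- plaque: Long narrow plaque: wooden board with a chased brass face, 150 (x) x 60 (y) x 14 mm (z), relief 1.5 mm proud of that. Origin at the centre of its underside, x along its length, z up through the brass. Either end fits either jaw. 150 to 310 g. Starts flat on the bench, the tin 3 to 10 mm beside its +y long side, anywhere along it.
- holder: Fixed steel holder, origin under its centre, x along its jaws, z up. Base 310 (x) x 100 (y) x 12 mm. Two identical sprung jaws on the line y = 0: jaw_a at +x, jaw_b at -x. Behind each a spring post, 46 mm wide, 42 high, ends at |x| = 155. Between the ledges it is open down to 12 mm. Keeper track on the +y side: 36 mm wide in x, 38 high, y = 50 to 150.
- jaw_a_face (a point): Point on the upright face of jaw_a where it meets its ledge, axes as the holder; at holder (67, 0, 30) mm at rest. The ledge, top 30 mm above the bench, sticks out 22 mm from the face towards the middle; the lip, 50 to 55 mm above the bench, 5 mm. So a groove 20 mm high, 5 deep. Jaw 48 mm wide in y, body 14 mm thick behind the face. All moves as one.
- jaw_b_face (a point): The same point on jaw_b, at holder (-67, 0, 30) mm at rest: the gap between the faces is 134 mm, 16 mm less than the plaque's length.
- seat (a point): Fixed point midway between the jaws, 30 mm above the bench (holder 0, 0, 30 mm), axes as the holder: where the plaque's origin belongs.
- jaw_a (a joint): Outward travel (m) of the +x jaw, 0 to 0.032. Spring 400 N/m with 2 N preload: 13 N at 27 mm. With one end of the tilted plaque pressed 23 to 31 mm into one jaw, its other end can be lowered past the other lip; let go, it springs back under that lip and centres, both jaws at 8 mm.
- jaw_b (a joint): The same for the jaw at the holder's -x end, positive outward (towards holder -x).
- keeper (a joint): Travel (m) of the keeper slide, 0 = fully back (away from the plaque), 0.04 = fully home at its end stop. Moves along holder -y; about 2.5 N of friction, stays where left. Starts between 0 and 0.01.
- keeper_grip (a point): Centre of the top of the keeper's upright wooden grip, 83 mm above the bench, at holder x = 0, y = 110 mm at joint 0, 70 when home. Grip 20 mm (x) x 24 mm (y), standing 26 mm above the steel tongue. The tongue, 20 mm wide, 48.5 to 56.5 mm above the bench, reaches 55 mm from the grip's centre towards the plaque.
- tin: Closed steel tin, 56 mm across, 60 mm tall, upright, origin under its centre. Bystander beside the plaque.
- pitch_bowl: Heavy black bowl of pitch, 120 mm across, 55 mm tall, origin under its centre. Bystander.
- punch_block: Wooden block 60 x 90 x 45 mm holding upright steel punches up to 115 mm high, origin under its centre. Bystander beyond one end of the holder.
- bench_block: Steel block 70 x 70 x 35 mm, origin under its centre. Bystander on the holder's -y side.
- hammer: Hammer lying flat, about 240 mm long, below 50 mm high. Bystander.
- medallion: Round brass-faced board, 110 mm across, 12 mm thick, origin under its centre. Bystander.
- square_plaque: Square brass-faced board, 110 x 110 x 14 mm, origin under its centre. Bystander; not the plaque to mount.
- flux: White bottle, 60 mm across, 140 mm tall, origin under its centre. Bystander.
Things that resemble listed ones, but are neither listed nor needed, are in the scene too. What is shaped like the plaque but green is not meant.

How it is judged:
By the outcome, as a careful person would: the job done as asked, in the order asked, and still so for the second after the job is handed in, with the robot touching nothing.
It also fails if it takes over 59 s, if anything falls off the work surface, if the arm or the gripper's body presses on something with over 40 N, if the wrist force passes 120 N, or if a joint passes its speed limit or range.

## Working session

There is one attempt and no reset: what is moved stays moved. The work goes in short steps, each a Python script; the robot and the scene stay as the last script left them, time stands still between calls to the robot, and variables do not carry over. Pictures are saved under pics/ and viewed, at most 10 in all, crops included, and the job is handed in when it is done.

```bash
mkdir -p pics; cat > h.py <<'E'
from bench import manip, effector, optics, nets
import numpy as np, cv2
def save(p,n,crop=None,s=1):
    im=p["color"][:,:,::-1]
    if crop: im=im[crop[1]:crop[3],crop[0]:crop[2]]
    cv2.imwrite("pics/"+n,cv2.resize(im,None,fx=s,fy=s,interpolation=cv2.INTER_CUBIC))
def proj(p,X):
    T=np.linalg.inv(np.array(p["cam_to_world"])); c=T[:3,:3]@np.array(X,float)+T[:3,3]
    return np.array([p["fx"]*c[0]/c[2]+p["cx"],p["fy"]*c[1]/c[2]+p["cy"]])
def ray(p,u,v):
    T=np.array(p["cam_to_world"]); d=T[:3,:3]@np.array([(u-p["cx"])/p["fx"],(v-p["cy"])/p["fy"],1])
    return T[:3,3],d/np.linalg.norm(d)
def atz(p,u,v,z):
    o,d=ray(p,u,v); return o+d*(z-o[2])/d[2]
def tri(obs):
    A=np.zeros((3,3));b=np.zeros(3)
    for p,u,v in obs:
        o,d=ray(p,u,v); M=np.eye(3)-np.outer(d,d); A+=M;b+=M@o
    return np.linalg.solve(A,b)
E
python3 - <<'E'
from h import *
import pickle
P={n:optics.read_camera(n) for n in("scene","top")}
pickle.dump(P,open("p0.pkl","wb"))
for n in P:
    save(P[n],n+"0.png",s=1.5)
    print(n,P[n]["fx"],np.round(P[n]["cam_to_world"],3).tolist())
for l in ["plaque","holder","jaw_a_face","keeper_grip","tin","pitch_bowl","punch_block","bench_block","square_plaque","hammer","flux","medallion"]:
    for n in P:
        print(l,n,[(np.round(r["centre"]).astype(int).tolist(),round(r["confidence"],2),np.round(proj(P[n],r["centre"])).astype(int).tolist()) for r in nets.spot_in(P[n],l)[:4]])
print(manip.get_time_s(), manip.get_tool_rot())
E
```

```text
scene 363.11690990388 [[-0.851, 0.379, -0.364, 997.6], [0.526, 0.632, -0.569, 780.84], [0.014, -0.676, -0.737, 1014.16], [0.0, 0.0, 0.0, 1.0]]
top 447.4965025781272 [[0.003, -0.975, 0.221, 175.388], [-1.0, -0.004, -0.004, 71.348], [0.005, -0.221, -0.975, 1798.214], [0.0, 0.0, 0.0, 1.0]]
plaque scene [([517, 228, 12], 0.88, [283, 237]), ([404, 595, 18], 0.79, [388, 308]), ([338, 326, 10], 0.76, [343, 235]), ([287, -200, 9], 0.64, [270, 145])]
plaque top [([525, 223, 7], 0.86, [216, 206]), ([330, 316, 13], 0.8, [192, 254]), ([400, 584, 16], 0.77, [125, 236]), ([342, -219, 16], 0.68, [327, 251])]
holder scene [([594, -105, 13], 0.97, [217, 185])]
holder top [([581, -117, 13], 0.57, [300, 193])]
jaw_a_face scene [([644, -127, 33], 0.45, [202, 182]), ([598, -107, 11], 0.18, [216, 185])]
jaw_a_face top [([633, -139, 29], 0.48, [305, 179])]
keeper_grip scene [([598, -22, 61], 0.4, [226, 190])]
keeper_grip top []
tin scene [([605, 286, 60], 0.6, [272, 253]), ([517, 419, 51], 0.45, [321, 274])]
tin top [([590, 268, 60], 0.47, [204, 187])]
pitch_bowl scene [([516, 417, 56], 0.87, [321, 272])]

[... 393 characters left out ...]
 scene [([609, -436, 14], 0.62, [178, 139]), ([518, 228, 10], 0.36, [283, 238]), ([517, 422, 54], 0.35, [321, 274]), ([764, -167, 43], 0.29, [168, 186])]
square_plaque top [([599, -441, 14], 0.7, [379, 188])]
hammer scene [([675, 402, 21], 0.77, [274, 300])]
hammer top [([667, 410, 25], 0.7, [171, 171])]
flux scene [([407, 91, 82], 0.78, [288, 186]), ([695, 169, 10], 0.23, [229, 248])]
flux top [([576, -115, 10], 0.72, [299, 194]), ([389, 79, 98], 0.54, [252, 236]), ([511, -114, 54], 0.42, [300, 207])]
medallion scene [([695, 167, 9], 0.63, [228, 248])]
medallion top [([687, 162, 13], 0.73, [232, 167]), ([581, -118, 9], 0.27, [300, 193])]
1.3 [-1.79999182e+02 -7.57885354e-04  2.05045089e+01]
```

View pics/scene0.png

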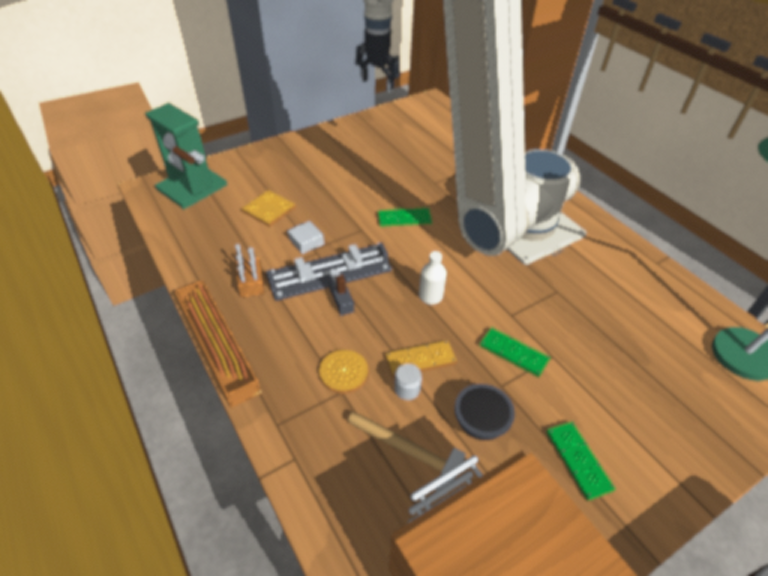

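View pics/top0.png

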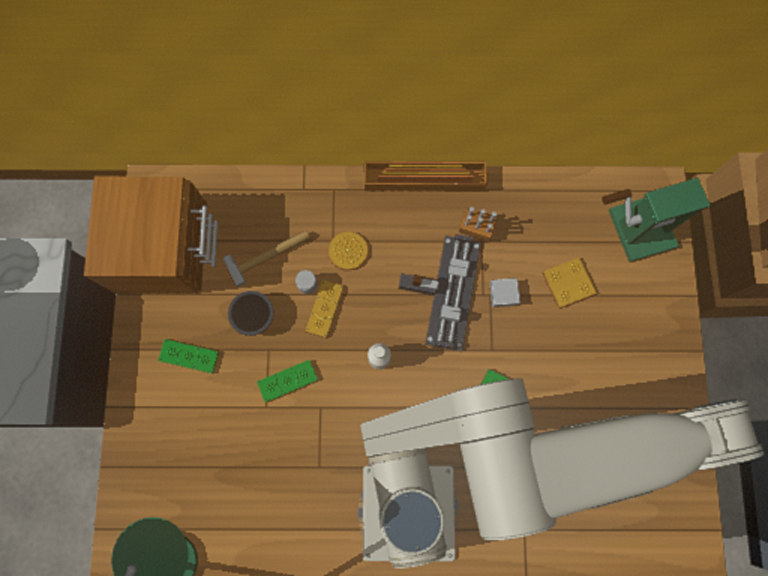

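The candidates for the plaque, in original pixels of the scene and top pictures:
- Yellow oblong: scene (280,237), top (216,206). This is the one that matches the description.
- Green oblongs: top (125,236), (192,254) and (330,252).
- Square plaque: top (380,188).
- Round medallion: top (232,167).

The tin stands by the plaque's far (+x) end. The holder runs roughly along world x, with its keeper on the +y side. Next I'll check this choice in close crops and fit models to it.

```bash
python3 - <<'E'
from h import *
import pickle
P=pickle.load(open("p0.pkl","rb"))
def c(n,x,y,w,h,s): 
    im=P[n]["color"][y:y+h,x:x+w,::-1]; return cv2.resize(im,(w*s,h*s),interpolation=cv2.INTER_NEAREST)
a=np.hstack([c("scene",172,155,100,60,5),c("scene",250,220,60,60,5)])
b=np.hstack([c("top",262,150,80,90,4) ,c("top",190,170,60,90,4)])
b=cv2.copyMakeBorder(b[:300],0,0,0,800-b.shape[1],cv2.BORDER_CONSTANT)
cv2.imwrite("pics/tile.png",np.vstack([a,b]))
# plaque: segment yellow
for n in P:
    hsv=cv2.cvtColor(P[n]["color"],cv2.COLOR_RGB2HSV)
    x,y=(283,237) if n=="scene" else (216,206)
    print(n,hsv[y,x],hsv[y+3,x+4])
    m=cv2.inRange(hsv,(19,150,90),(32,255,255)); k,l,st,ce=cv2.connectedComponentsWithStats(m)
    for i in range(1,k):
        if 80<st[i,4]<5000: print(st[i],ce[i].round(1))
E
```

```text
scene [ 21 177 215] [ 20 179 214]
[163 128  32  20 379] [178.4 137.3]
[128 199  24  48  90] [139.7 223.1]
[134 198  26  52  91] [148.  225.4]
[258 228  45  20 528] [281.3 236.6]
[213 233  32  27 655] [228.6 246.2]
top [ 20 174 145] [ 21 175 168]
[259 110  49   2  91] [284.1 110.5]
[219 155  26  24 498] [231.6 166.4]
[363 172  34  33 692] [379.3 187.8]
[204 187  25  38 504] [215.7 205.4]
```

View pics/tile.png

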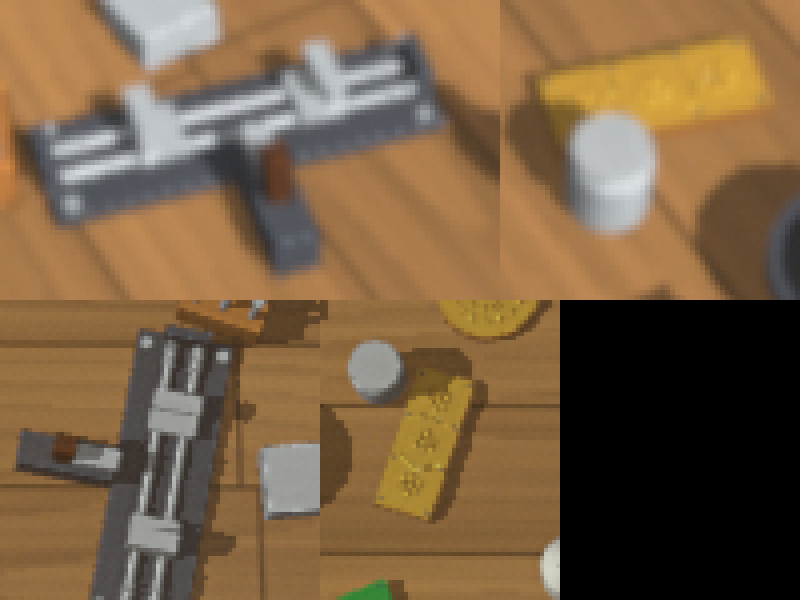

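The tile confirms the choice: the brass oblong with the tin at its far left corner. In the top tile its ends lie at about (455,380) and (405,515). The holder shows its keeper (brown grip) on the +y side. Next I'll fit box outlines in both views.

```bash
cat > fit.py <<'E'
from h import *
import pickle
from scipy.optimize import minimize
from scipy.ndimage import map_coordinates
def chan(p,kind):
    im=p["color"].astype(np.float32)
    if kind=="steel": c=(im[...,0]-im[...,2])/(im.sum(2)+30)   # wood high, steel ~0
    else:
        hsv=cv2.cvtColor(p["color"],cv2.COLOR_RGB2HSV); c=-(np.clip(hsv[...,0].astype(np.float32),12,21)-12)/9*(hsv[...,1]>120)
    return c
def outline(p,pose,size,z0,z1):
    x,y,a=pose; c,s=np.cos(a),np.sin(a)
    q=[]
    for z in(z0,z1):
        for i,j in((1,1),(-1,1),(-1,-1),(1,-1)):
            X,Y=i*size[0]/2,j*size[1]/2; q.append(proj(p,[x+c*X-s*Y,y+s*X+c*Y,z]))
    h=cv2.convexHull(np.array(q,np.float32))[:,0]
    return h
def score(p,ch,pose,size,z0,z1,w=1.2):
    h=outline(p,pose,size,z0,z1); cen=h.mean(0); t=0;n=0
    for k in range(len(h)):
        a,b=h[k],h[(k+1)%len(h)]; d=b-a; L=np.linalg.norm(d)
        if L<3: continue
        m=int(L*2); u=a+np.outer((np.arange(m)+.5)/m,d); nn=np.array([d[1],-d[0]])/L
        if nn@(a-cen)<0: nn=-nn
        f=lambda q: map_coordinates(ch,[q[:,1],q[:,0]],order=1,mode="nearest")
        t+=(f(u+w*nn)-f(u-w*nn)).sum();n+=m
    return t/n
def fit(P,names,kind,size,z0,z1,x0):
    C={n:chan(P[n],kind) for n in names}
    f=lambda v:-sum(score(P[n],C[n],v,size,z0,z1) for n in names)
    best=None
    rng=np.random.default_rng(0)
    for _ in range(25):
        s=np.array(x0)+rng.normal(size=3)*[8,8,.06]
        r=minimize(f,s,method="Nelder-Mead",options=dict(initial_simplex=s+np.array([[0,0,0],[8,0,0],[0,8,0],[0,0,.06]])))
        if best is None or r.fun<best.fun: best=r
    return best
E
python3 - <<'E'
from fit import *
P=pickle.load(open("p0.pkl","rb"))
for lab,kind,size,z0,z1,x0 in(("holder","steel",(310,100),0,12,(590,-112,-.17)),("plaque","brass",(150,60),14,14,(521,226,.25))):
  for a0 in ((x0[2],-x0[2])):
    for ns in(["top"],["scene"],["top","scene"]):
        r=fit(P,ns,kind,size,z0,z1,(x0[0],x0[1],a0)); print(lab,ns,r.x[:2].round(1),np.degrees(r.x[2]).round(2),round(-r.fun,3))
# brown grip, tin height check
for n,(x,y,w,h) in {"scene":(215,175,25,30),"top":(268,175,30,20)}.items():
    im=P[n]["color"][y:y+h,x:x+w].astype(int); m=(im[...,0]-im[...,2]>25)&(im[...,0]<125)&(im[...,0]>1.6*im[...,1])
    v,u=np.nonzero(m); print(n,"grip",len(u),u.mean()+x,v.mean()+y,u.min()+x,u.max()+x,v.min()+y,v.max()+y)
E
```

```text
holder ['top'] [ 576.4 -126.8] -10.9 0.171
holder ['scene'] [ 571.1 -127.2] -11.23 0.155
holder ['top', 'scene'] [ 573.3 -126.5] -11.0 0.32
holder ['top'] [ 576.4 -126.8] -10.91 0.171
holder ['scene'] [ 571.1 -127.2] -11.23 0.155
holder ['top', 'scene'] [ 573.3 -126.5] -11.0 0.32
plaque ['top'] [527.4 225.4] -16.87 0.519
plaque ['scene'] [527.3 224. ] -17.29 0.348
plaque ['top', 'scene'] [527.4 224.9] -17.09 0.861
plaque ['top'] [527.4 225.4] -16.87 0.519
plaque ['scene'] [527.3 224. ] -17.29 0.348
plaque ['top', 'scene'] [527.4 224.9] -17.08 0.861<stdin>:10: RuntimeWarning: Mean of empty slice.
  ret = ret.dtype.type(ret / rcount)
Traceback (most recent call last):
ValueError: zero-size array to reduction operation minimum which has no identity
```

```bash
cat > fit2.py <<'E'
from fit import *
def boxhull(p,pose,b):
    x,y,a=pose;c,s=np.cos(a),np.sin(a);q=[]
    for X in b[:2]:
        for Y in b[2:4]:
            for z in b[4:]: q.append(proj(p,[x+c*X-s*Y,y+s*X+c*Y,z]))
    return cv2.convexHull(np.array(q,np.float32))[:,0]
def mask(p,pose,boxes,roi,k=4):
    x0,y0,x1,y1=roi; m=np.zeros(((y1-y0)*k,(x1-x0)*k),np.uint8)
    for b in boxes:
        q=((boxhull(p,pose,b)-[x0,y0]+.5)*k-.5)
        cv2.fillPoly(m,[np.round(q*16).astype(np.int32)],1,shift=4)
    return cv2.resize(m.astype(np.float32),None,fx=1/k,fy=1/k,interpolation=cv2.INTER_AREA)
HB=[(-155,155,-50,50,0,12),(140,155,-23,23,12,42),(-155,-140,-23,23,12,42),(67,81,-24,24,12,55),(-81,-67,-24,24,12,55),(-18,18,50,150,0,38)]
ROI={"top":(258,145,330,240),"scene":(172,158,266,214)}
def fith(P,names,x0=(574,-126.5,-.192)):
    I={}
    for n in names:
        r=ROI[n];ch=chan(P[n],"steel")[r[1]:r[3],r[0]:r[2]]; I[n]=(ch-ch.min())/(np.percentile(ch,95)-ch.min())
    def f(v):
        t=0
        for n in names:
            m=mask(P[n],v,HB,ROI[n]); W=cv2.dilate((m>0.01).astype(np.uint8),np.ones((9,9)))-cv2.erode((m>.99).astype(np.uint8),np.ones((7,7)))
            mm=cv2.GaussianBlur(m,(0,0),.7); t+=np.corrcoef(mm[W>0],-np.minimum(I[n],1)[W>0])[0,1]
        return -t
    s=np.array(x0); return minimize(f,s,method="Nelder-Mead",options=dict(initial_simplex=s+np.array([[0,0,0],[6,0,0],[0,6,0],[0,0,.05]])))
E
python3 - <<'E'
from fit2 import *
P=pickle.load(open("p0.pkl","rb"))
for ns in(["top"],["scene"],["top","scene"]):
    r=fith(P,ns); print(ns,r.x[:2].round(1),np.degrees(r.x[2]).round(2),round(-r.fun,3))
x,y,a=r.x; c,s=np.cos(a),np.sin(a); W=lambda X,Y,z:[x+c*X-s*Y,y+s*X+c*Y,z]
tiles=[]
for n in P:
    x0,y0,x1,y1=ROI[n]; k=5 if n=="top" else 5
    im=cv2.resize(P[n]["color"][y0:y1,x0:x1,::-1],None,fx=k,fy=k,interpolation=cv2.INTER_CUBIC)
    L=lambda q:cv2.polylines(im,[np.round((np.array([proj(P[n],t) for t in q])-[x0,y0]+.5)*k).astype(np.int32)],True,(0,255,0),1)
    L([W(i,j,12) for i,j in((155,50),(-155,50),(-155,-50),(155,-50))])
    for sg in(1,-1): L([W(sg*i,j,55) for i,j in((62,24),(81,24),(81,-24),(62,-24))])
    for k0 in(0,.01): L([W(i,110-k0*1e3+j,83) for i,j in((10,12),(-10,12),(-10,-12),(10,-12))])
    tiles.append(im)
H=max(t.shape[0] for t in tiles)
cv2.imwrite("pics/ov.png",np.hstack([cv2.copyMakeBorder(t,0,H-t.shape[0],0,0,0) for t in tiles])[:, :800])
for n,(u,v) in {"scene":(227,189),"top":(278,187)}.items(): print(n,P[n]["color"][v-1:v+2,u-1:u+2].tolist())
# plaque/tin relation, IK feasibility
E
```

```text
['top'] [ 574.2 -126.1] -11.05 0.944
['scene'] [ 572.9 -126.9] -10.36 0.95
['top', 'scene'] [ 574.1 -126.4] -10.97 1.883
scene [[[94, 60, 39], [99, 63, 40], [101, 65, 42]], [[92, 58, 38], [96, 61, 39], [98, 62, 41]], [[91, 58, 39], [96, 61, 39], [97, 62, 41]]]
top [[[91, 58, 37], [86, 57, 36], [89, 57, 35]], [[88, 57, 34], [90, 59, 34], [93, 56, 30]], [[67, 44, 28], [72, 47, 25], [79, 48, 27]]]
```

View pics/ov.png

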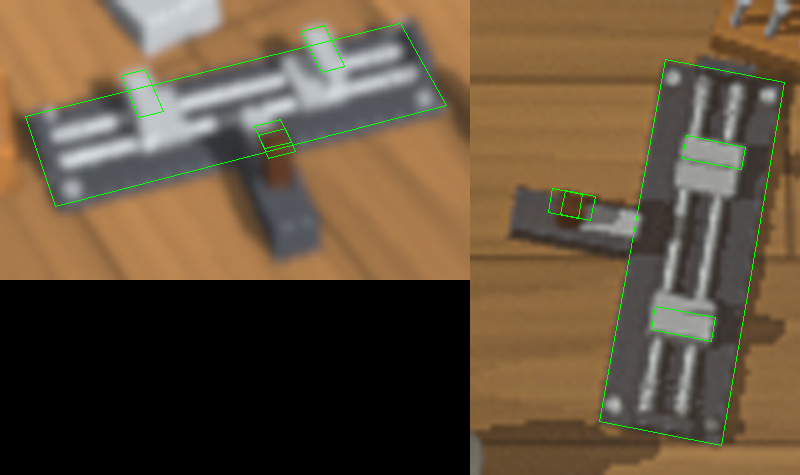

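The fit lands on the jaws and base: holder at (574.1, -126.4) with yaw -11.0°, plaque at (527.4, 225) with yaw -17.1°. The views agree to about 1.5 mm at the expected heights. I'll grip the plaque at x = -30, which clears both the tin and the keeper tongue, and feed jaw_b first.

```bash
cat > plan.py <<'E'
from h import *
H=np.array([574.1,-126.4]); HA=-11.0; PL=np.array([527.4,225.0]); PA=-17.1; GX=-30; TZ=-1.0
def rz(a): a=np.radians(a); return np.array([[np.cos(a),-np.sin(a),0],[np.sin(a),np.cos(a),0],[0,0,1]])
def ry(a): a=np.radians(a); return np.array([[np.cos(a),0,np.sin(a)],[0,1,0],[-np.sin(a),0,np.cos(a)]])
def hold(cx,cz,th,dy=0,tz=TZ):
    """TCP pose for plaque with its -x bottom edge at holder (cx, cz), +x end raised by th"""
    p=np.array([cx,dy,cz])+ry(-th)@np.array([75+GX,0,tz])
    return (rz(HA)@p+[*H,0]).tolist(),[180,-th,HA]
def hp(X,Y,z): return (rz(HA)@[X,Y,z]+[*H,0]).tolist()
pick=np.array([*PL,0])+rz(PA)@[GX,0,0]
def st(t=""): print(t,round(manip.get_time_s(),2),np.round(manip.get_eef_pos(),1),"F",np.round(manip.get_ft_force(),1),"w",round(manip.get_gripper_width(),3),flush=True)
E
python3 - <<'E'
from plan import *
for a in [(pick+[0,0,200],[180,0,PA]),(pick+[0,0,TZ],[180,0,PA]),hold(-52,140,16),hold(-52,31.5,16),hold(-90,31.5,16),hold(-94,31,0),hold(-75,30.3,0)]:
    q=manip.ik(list(a[0]),a[1]); print(np.round(a[0]),None if q is None else np.round(q))
effector.set_gripper(0.9,60)
manip.move_pose((pick+[0,0,110]).tolist(),[180,0,PA]); st("above")
manip.line_to((pick+[0,0,15]).tolist()); st()
manip.line_to((pick+[0,0,TZ]).tolist(),max_speed=40); st("down")
effector.set_gripper(0.0,60); st("closed")
manip.line_to((pick+[0,0,60]).tolist(),max_speed=100); st("lift")
for n in("scene","top"): 
    p=optics.read_camera(n)
    if n=="scene": save(p,"lift.png",(200,150,400,300),3)
E
```

```text
[499. 234. 200.] [  16.   16.   -2.   72.    0. -147.]
[499. 234.  -1.] [  16.   25.  -21.   45.    0. -147.]
[ 566. -125.  151.] [-22.  10. -19.  45.   3. 169.]
[ 566. -125.   43.] [-22.  16. -29.  29.   3. 169.]
[ 528. -118.   43.] [-23.  13. -34.  27.   3. 168.]
[ 526. -117.   30.] [-21.  22. -20.  48.   0. 170.]
[ 545. -121.   29.] [-21.  23. -18.  49.   0. 170.]
above 4.88 [498.9 233.5 110.1] F [0.9 0.4 1.3] w 0.906
 5.66 [499.2 233.9  15.6] F [-0.2 -0.5  0. ] w 0.899
down 6.21 [498.6 233.8  -1.1] F [-0.5  0.4  0.1] w 0.901
closed 6.52 [ 4.989e+02  2.339e+02 -4.000e-01] F [-1.9  0.2  4.1] w 0.683
lift 7.28 [498.3 233.7  59.5] F [ 0.2  0.4 -3.4] w 0.683
```

View pics/lift.png

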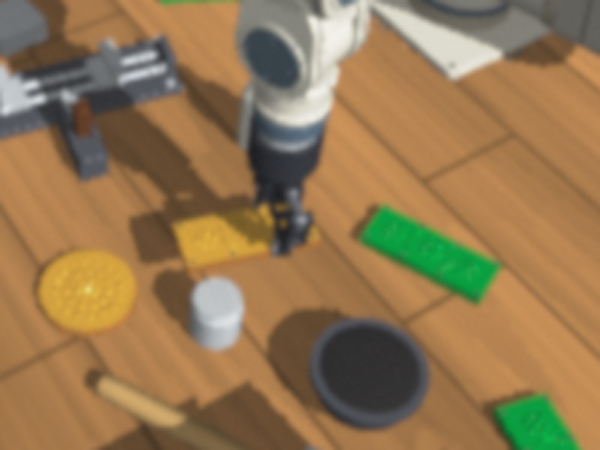

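The plaque is held level and clear of the bench, at scene crop (245,235), and the tin is undisturbed. Now I'll carry it over and insert it.

```bash
python3 - <<'E'
from plan import *
manip.line_to((pick+[0,0,240]).tolist()); st("up")
p,o=hold(-52,200,16); manip.move_pose(p,o); st("over")
p,o=hold(-52,75,16); manip.line_to(p,o); st("tilted")
for n in("scene","top"):
    c=optics.read_camera(n); save(c,"over_%s.png"%n,ROI if False else ((172,120,292,220) if n=="scene" else (250,140,350,240)),4)
E
python3 -c "
import cv2,numpy as np
a=cv2.imread('pics/over_scene.png');b=cv2.imread('pics/over_top.png')
cv2.imwrite('pics/over.png',cv2.resize(np.hstack([a,b]),(792,360)))"
```

```text
up 8.72 [498.4 233.7 239.1] F [ 0.2 -0.4 -3.4] w 0.682
over 13.26 [ 565.8 -124.7  211.5] F [ 1.   0.4 -2.5] w 0.68
tilted 14.24 [ 566.4 -125.    87.3] F [ 0.4  0.5 -2.1] w 0.684
```

View pics/over.png

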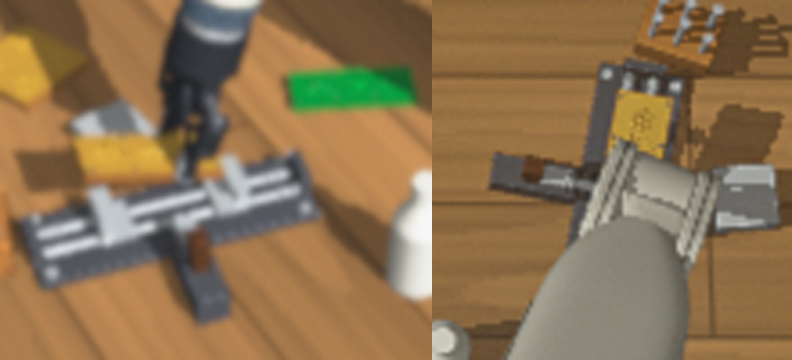

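The tilted plaque hangs over the holder in line with its jaws, with the A end raised. I'll insert with force guards.

```bash
python3 - <<'E'
from plan import *
import sys
def go(cx,cz,th,v,lim,t):
    p,o=hold(cx,cz,th); manip.line_to(p,o,max_speed=v); st(t)
    F=np.array(manip.get_ft_force())+[0,0,2.5]; Fh=rz(HA).T@F; print("  Fh",Fh.round(1))
    if np.linalg.norm(Fh)>lim: print("ABORT"); sys.exit()
go(-52,36,16,100,8,"low")
go(-52,31.5,16,40,8,"groove level")
go(-62,31.5,16,60,10,"contact")
go(-75,31.5,16,60,20,"press1")
go(-89.5,31.5,16,60,30,"press2")
E
```

```text
low 14.88 [ 566.1 -124.9   47.8] F [-0.1  0.4 -1.4] w 0.682
  Fh [-0.1  0.4  1.1]
groove level 15.14 [ 565.9 -124.8   43.2] F [-0.8  0.3 -3.2] w 0.68
  Fh [-0.9  0.1 -0.7]
contact 15.46 [ 555.6 -122.8   43.2] F [ 0.6  0.3 -1.1] w 0.683
  Fh [0.6 0.4 1.4]
press1 15.82 [ 543.9 -120.7   43.7] F [ 4.9 -1.7 -3.1] w 0.681
  Fh [ 5.1 -0.8 -0.6]
press2 16.22 [ 531.1 -118.3   44.3] F [11.3 -1.4 -4.1] w 0.678
  Fh [11.3  0.7 -1.6]
```

The spring force of 11.3 N means about 23 mm of travel, with the arm lagging roughly 3 mm under load. I'll press a little further while lowering the other end.

```bash
python3 - <<'E'
from plan import *
import sys
def go(cx,cz,th,v,lim,t):
    p,o=hold(cx,cz,th); manip.line_to(p,o,max_speed=v); st(t)
    F=np.array(manip.get_ft_force())+[0,0,2.5]; Fh=rz(HA).T@F; print("  Fh",Fh.round(1),"err h",(rz(HA).T@(np.array(manip.get_eef_pos())-p)).round(1),np.round(manip.get_tool_rot(),1))
    if np.linalg.norm(Fh)>lim: print("ABORT"); sys.exit()
go(-93,31.3,16,40,30,"press3")
go(-94.5,31.2,11,40,30,"tilt 11")
go(-96,31,6,40,30,"tilt 6")
go(-97,30.7,2,40,30,"tilt 2")
go(-97,30.5,0,40,30,"flat")
c=optics.read_camera("scene"); save(c,"flat.png",(172,120,292,220),5)
E
```

```text
press3 16.47 [ 528.1 -117.7   44.3] F [10.9 -2.  -4.9] w 0.684
  Fh [11.   0.2 -2.4] err h [ 2.7 -0.2  1.5] [180.  -16.3 -11. ]
tilt 11 16.72 [ 528.5 -118.    40.2] F [11.7 -2.5 -3.3] w 0.679
  Fh [12.  -0.2 -0.8] err h [ 3.8 -0.5  1.4] [180.  -11.3 -11. ]
tilt 6 16.98 [ 527.7 -117.8   35.8] F [12.2 -2.7 -2.8] w 0.677
  Fh [12.5 -0.3 -0.3] err h [ 4.  -0.4  1.1] [180.   -6.3 -11. ]
tilt 2 17.23 [ 526.9 -117.7   32.3] F [13.1 -3.4  1.3] w 0.681
  Fh [13.5 -0.8  3.8] err h [ 4.  -0.5  1.1] [180.   -2.4 -11. ]
flat 17.48 [ 526.8 -117.7   30.8] F [11.5 -3.5  1.9] w 0.678
  Fh [12.  -1.2  4.4] err h [ 4.  -0.5  1.3] [180.   -0.4 -11. ]
```

View pics/flat.png

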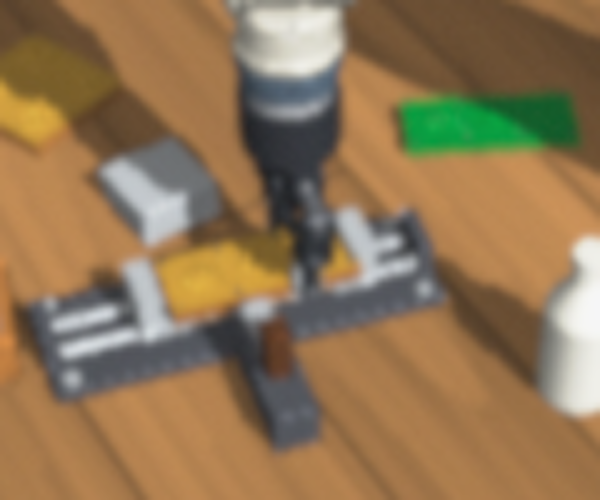

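The plaque lies flat between the jaws, with the A end at crop (165,285) inside lip A. I'll slide it to centre, then release and check.

```bash
python3 - <<'E'
from plan import *
import sys
def go(cx,cz,th,v,lim,t,tz=TZ):
    p,o=hold(cx,cz,th); manip.line_to(p,o,max_speed=v); st(t)
    F=np.array(manip.get_ft_force())+[0,0,2.5]; Fh=rz(HA).T@F; print("  Fh",Fh.round(1),"err h",(rz(HA).T@(np.array(manip.get_eef_pos())-p)).round(1))
    if np.linalg.norm(Fh)>lim: print("ABORT"); sys.exit()
go(-85,30.8,0,60,30,"slide1")
go(-75,30.7,0,60,30,"centre")
go(-75,30.2,0,40,30,"lower")
effector.set_gripper(0.80); manip.pause(.2); st("open")
p,o=hold(-75,130,0); manip.line_to(p,o,max_speed=120); st("up")
manip.move_pose(hp(0,180,220),[180,0,HA+90-0]) if False else manip.move_pose([430,150,260],[180,0,HA]); st("aside")
import pickle
P={n:optics.read_camera(n) for n in("scene","top")}; pickle.dump(P,open("p1.pkl","wb"))
t=[cv2.resize(P["scene"]["color"][155:215,170:270,::-1],None,fx=4,fy=4,interpolation=cv2.INTER_CUBIC),cv2.resize(P["top"]["color"][145:240,258:338,::-1],None,fx=4,fy=4,interpolation=cv2.INTER_CUBIC)]
Hm=max(x.shape[0] for x in t); cv2.imwrite("pics/rel.png",np.hstack([cv2.copyMakeBorder(x,0,Hm-x.shape[0],0,0,0) for x in t]))
from fit2 import *
for ns in(["top"],["scene"],["top","scene"]):
    r=fit(P,ns,"brass",(150,60),44,44,(574,-126.4,np.radians(-11))); q=rz(HA).T@[*(r.x[:2]-H),0]
    print(ns,q[:2].round(1),np.degrees(r.x[2]).round(2),round(-r.fun,3))
E
```

```text
slide1 17.88 [ 536.8 -119.6   30.8] F [ 7.6 -2.7  2.6] w 0.683
  Fh [ 7.9 -1.2  5.1] err h [ 2.1 -0.4  1. ]
centre 18.19 [ 544.6 -120.9   29.7] F [-0.6 -2.5  3.9] w 0.68
  Fh [-0.1 -2.5  6.4] err h [-0.  -0.2 -0. ]
lower 18.44 [ 544.7 -120.9   29.6] F [-0.3 -1.9  7.2] w 0.678
  Fh [ 0.  -1.9  9.7] err h [ 0.  -0.2  0.4]
open 18.91 [ 544.5 -120.5   29. ] F [0.5 0.3 0.3] w 0.801
up 19.89 [ 544.3 -120.5  128.3] F [-0.1 -0.1 -0.1] w 0.799
aside 24.62 [430.  150.  259.9] F [-0.  -1.2 -0.8] w 0.803
['top'] [-2.6 -0.3] -10.82 0.75
['scene'] [5.9 1.1] -9.49 0.438
['top', 'scene'] [ 7.4 -0. ] -10.37 1.16
```

View pics/rel.png

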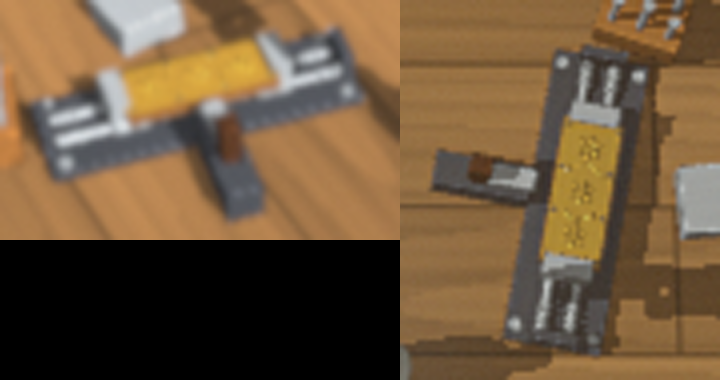

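The plaque sits flat under both lips with its long sides evenly proud. At centre the longitudinal force was about 0 N, so the springs balance. Next I'll check evenness numerically and locate the grip from both views.

```bash
python3 - <<'E'
from plan import *; from fit2 import *
P=pickle.load(open("p1.pkl","rb"))
def prof(n,f,X,z,lo,hi):
    ys=np.arange(lo,hi,.5); im=f(P[n]); acc=0
    for x in X:
        q=np.array([proj(P[n],hp(x,y,z)) for y in ys]); acc=acc+map_coordinates(im,[q[:,1],q[:,0]],order=1)
    g=np.gradient(cv2.GaussianBlur((acc/len(X)).astype(np.float32)[:,None],(1,9),2)[:,0]); return ys,g
def edges(ys,g): 
    a=ys<0; return ys[a][np.argmax(np.abs(g[a]))],ys[~a][np.argmax(np.abs(g[~a]))]
gray=lambda p:p["color"].astype(np.float32).mean(2)
brass=lambda p:-chan(p,"brass")
for n in P:
    print(n,"jaw a",edges(*prof(n,gray,[73,76,79],55,-40,40)),"jaw b",edges(*prof(n,gray,[-73,-76,-79],55,-40,40)),
      "plaque a",edges(*prof(n,brass,[50,55,60],44,-45,45)),"plaque b",edges(*prof(n,brass,[-50,-55,-60],44,-45,45)),"mid",edges(*prof(n,brass,[-20,-25,-30],44,-45,45)))
obs=[]
for n in P:
    best=[]
    f=P[n]["color"].astype(float); c,r=((227,189) if n=="scene" else (278,187))
    s=f[r-14:r+15,c-14:c+15]; m=(s[...,0]<130)&(s[...,0]-s[...,2]>32)&(s[...,0]>1.35*s[...,1])
    k,l,stt,ce=cv2.connectedComponentsWithStats(m.astype(np.uint8)); i=l[14,14]
    u,v=ce[i]+[c-14,r-14]; print(n,stt[i],u,v, end=" ")
    top=stt[i][1]+r-14
    for z in(83,70): print(z,(rz(HA).T@(atz(P[n],u,v,z)-[*H,0])).round(1),end=" ")
    print(); obs.append((P[n],u,v))
print("tri",(rz(HA).T@(tri(obs)-[*H,0])).round(1))
for a in(90,-90):
    q=manip.ik(hp(0,106,120),[180,0,HA+a]); print(a,None if q is None else np.round(q))
print(np.round(manip.get_joint_positions()))
E
```

```text
scene jaw a (np.float64(-27.5), np.float64(34.5)) jaw b (np.float64(-27.5), np.float64(0.0)) plaque a (np.float64(-30.5), np.float64(35.0)) plaque b (np.float64(-37.5), np.float64(34.5)) mid (np.float64(-31.5), np.float64(36.5))
top jaw a (np.float64(-24.5), np.float64(25.0)) jaw b (np.float64(-22.5), np.float64(25.5)) plaque a (np.float64(-30.5), np.float64(31.0)) plaque b (np.float64(-31.0), np.float64(29.0)) mid (np.float64(-31.0), np.float64(30.0))
scene [12  9  6 11 52] 227.23076923076923 189.25 83 [  3.4 125.   83. ] 70 [  0.  113.2  70. ] 
top [11 10  9  7 37] 278.13513513513516 185.86486486486487 83 [ -2. 103.  83.] 70 [  1.2 102.9  70. ] 
tri [  0.4 104.2  62.4]
90 [-10.  22.  -5.  63.   0.  91.]
-90 [-10.  22.  -5.  63.   0. -89.]
[   9.    5.   -7.   78.   -0. -160.]
```

Both views show even overhangs: plaque edges at about ±30.5 and jaws at about ±24.5. The grip is at holder y ≈ 103. Now I'll grasp the grip and slide the keeper home.

```bash
python3 - <<'E'
from plan import *
import sys
O=[180,0,HA-90]; Y0=103
effector.set_gripper(0.6,40)
manip.move_pose(hp(0,Y0,140),O); st("above")
manip.line_to(hp(0,Y0,62),max_speed=100); st("down")
if np.linalg.norm(manip.get_ft_force())>10: sys.exit("contact")
effector.set_gripper(0.0,40); st("grip")
for y in (85,73,71,70,69,68,67,66,65,64):
    manip.line_to(hp(0,y,62),max_speed=60); F=rz(HA).T@np.array(manip.get_ft_force()); e=rz(HA).T@(np.array(manip.get_eef_pos())-[*H,0])
    print(y,round(manip.get_time_s(),2),"F",F.round(1),"at",e.round(1),flush=True)
    if F[1]>14: break
E
```

```text
above 26.17 [593.6 -24.9 140.4] F [-0.2 -0.1 -0.1] w 0.601
down 27.1 [594.1 -25.2  62.7] F [ 0.2 -0.2  0.3] w 0.601
grip 27.48 [593.7 -25.3  62.7] F [-2.5  0.2  5.5] w 0.229
85 27.93 F [-3.7 -2.   6. ] at [-0.1 84.4 62.7]
73 28.28 F [-3.4 -2.6  5.6] at [-0.1 72.4 62.7]
71 28.53 F [-2.5 -0.1  5. ] at [-0.  71.  62.7]
70 28.78 F [-2.7  1.3  5.9] at [-0.1 70.2 62.7]
69 29.03 F [-2.4  4.   5.3] at [-0.1 69.7 62.7]
68 29.28 F [-3.4  8.7  5.7] at [-0.1 69.6 62.7]
67 29.53 F [-2.2 12.9  6.3] at [-0.1 69.6 62.8]
66 29.78 F [-2.3 17.4  6.1] at [-0.1 69.5 62.8]
```

The keeper hit a hard stop at y = 69.6, where home is expected at 70. I'll release, retreat and verify.

```bash
python3 - <<'E'
from plan import *; from fit2 import *
manip.line_to(hp(0,69.2,62),max_speed=40)
effector.set_gripper(0.5); st("open")
manip.line_to(hp(0,69.2,150),max_speed=120)
manip.move_pose([400,200,270],[180,0,HA-90]); st("aside")
P={n:optics.read_camera(n) for n in("scene","top")}; pickle.dump(P,open("p2.pkl","wb"))
Q=pickle.load(open("p0.pkl","rb"))
t=[cv2.resize(P["scene"]["color"][155:215,170:270,::-1],None,fx=4,fy=4,interpolation=cv2.INTER_CUBIC),cv2.resize(P["top"]["color"][145:275,190:290,::-1],None,fx=4,fy=4,interpolation=cv2.INTER_CUBIC)]
t[1]=cv2.resize(P["top"]["color"][145:240,258:338,::-1],None,fx=4,fy=4,interpolation=cv2.INTER_CUBIC)
Hm=380; cv2.imwrite("pics/fin.png",np.hstack([cv2.copyMakeBorder(x,0,Hm-x.shape[0],0,0,0) for x in t]))
for l in("tin","punch_block","bench_block","medallion","pitch_bowl","hammer"):
    r=nets.spot_in(P["scene"],l); print(l,np.round(r[0]["centre"]) if r else None)
E
```

```text
open 30.38 [587.4 -58.6  62. ] F [0.5 0.  0.2] w 0.5
aside 32.55 [400.6 199.6 269.4] F [ 0.4  0.4 -0.8] w 0.501
tin [602. 289.  60.]
punch_block [ 766. -168.   46.]
bench_block [ 578. -246.   41.]
medallion [693. 166.  10.]
pitch_bowl [516. 421.  52.]
hammer [408.  93.  78.]
```

View pics/fin.png

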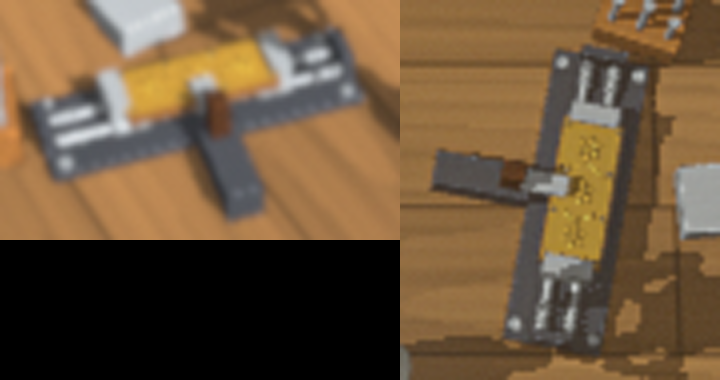

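The tongue now covers the plaque's edge by about 15 mm, at crop (560,184). The plaque hasn't moved, and the bystanders I could check are where they were.

```bash
python3 -c "
from bench import manip
print(manip.hand_in())"
```

```text
the job is handed in; nothing more can be done
None
```

The job is handed in: the plaque sits brass side up, flat and centred under both jaw lips, with its long sides even to about 1 mm. The keeper is home against its stop with its tongue over the plaque's edge, and the bystanders I could check hadn't moved (the final look missed the hammer, which the arm never went near).

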